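# Put the check weights back in their case

### The job

The balance check is done: put the four brass check weights back in their wooden case. Slide the clear lid open, set each weight upright and fully down in the well bored for it, so that the row runs in order of size, and slide the lid fully shut over them again. Do not shift or knock over the glass beaker.

Things in the scene. Friction and masses are not known exactly. Their poses are not given: they have to be found in the camera images.
- weight_50_mid (a point): smallest of the four brass check weights (50 g), upright on the black mouse pad (2.8 mm thick): body 17.6 mm in diameter, 31 mm tall overall; treat it as a plain cylinder 17.6 mm wide up to its top (its head grips as wide as its body). The point lies on its axis half-way up, 15.5 mm above its foot; z is its axis, up
- weight_100_mid (a point): second smallest of the four brass check weights (100 g), upright on the black mouse pad (2.8 mm thick): body 23 mm in diameter, 39 mm tall overall; round head of 17 mm diameter over a narrower neck; the head is the top 7 mm and its underside is 32 mm above the foot. The point lies on its axis half-way up, 19.5 mm above its foot; z is its axis, up
- weight_200_mid (a point): second largest of the four brass check weights (200 g), upright on the black mouse pad (2.8 mm thick): body 30 mm in diameter, 50 mm tall overall; round head of 22 mm diameter over a narrower neck; the head is the top 8 mm and its underside is 42 mm above the foot. The point lies on its axis half-way up, 25 mm above its foot; z is its axis, up
- weight_500_mid (a point): largest of the four brass check weights (500 g), upright on the black mouse pad (2.8 mm thick): body 40 mm in diameter, 64 mm tall overall; round head of 30 mm diameter over a narrower neck; the head is the top 11 mm and its underside is 53 mm above the foot. The point lies on its axis half-way up, 32 mm above its foot; z is its axis, up
- well_50 (a point): round well for the smallest weight in the block of the case (fixed, 106 x 235 mm; side walls 92 mm apart inside, 25.5 mm higher than the block): bore 23.6 mm wide, 16 mm deep, with a 4 mm 45-degree cone at the mouth. Point on its axis level with the block's top, 55 mm above the bench; y along the row towards the largest well, z up. Its weight, seated, stands 15 mm out
- well_100 (a point): round well for the second smallest weight in the block of the case (fixed, 106 x 235 mm; side walls 92 mm apart inside, 25.5 mm higher than the block): bore 29 mm wide, 24 mm deep, with a 4 mm 45-degree cone at the mouth. Point on its axis level with the block's top, 55 mm above the bench; y along the row towards the largest well, z up. Its weight, seated, stands 15 mm out
- well_200 (a point): round well for the second largest weight in the block of the case (fixed, 106 x 235 mm; side walls 92 mm apart inside, 25.5 mm higher than the block): bore 36 mm wide, 35 mm deep, with a 4 mm 45-degree cone at the mouth. Point on its axis level with the block's top, 55 mm above the bench; y along the row towards the largest well, z up. Its weight, seated, stands 15 mm out
- well_500 (a point): round well for the largest weight in the block of the case (fixed, 106 x 235 mm; side walls 92 mm apart inside, 25.5 mm higher than the block): bore 46 mm wide, 49 mm deep, with a 4 mm 45-degree cone at the mouth. Point on its axis level with the block's top, 55 mm above the bench; y along the row towards the largest well, z up. Its weight, seated, stands 15 mm out
- lid_grip (a point): brass grip bar on the clear lid, which slides in grooves along the row; bar 46 mm across the case, 10 mm thick along the row, top 94 mm, lid's top 76 mm, a 14 mm wide foot flange to 78.5 mm above the bench. Point at its centre, 85.5 mm up; y is the opening way. In y from well_50: -22 mm fully shut, +196 mm fully open (stop, all wells clear). Slides at about 1.5 N, stays where left
- beaker_mid (a point): bystander: small empty glass beaker, about 55 mm in diameter, 70 mm tall; point at its centre half-way up

How it is judged (in metres and radians):
At the end, for the whole second after the job is handed in: Each weight stands upright (within 0.12 rad) in its own well, its axis within 6 mm of the well's and its foot within 4 mm of the well's floor, all at rest, and the lid is shut to within 8 mm (horizontal distance between weight_50_mid and well_50 below 0.006 m and z of weight_50_mid in the frame of well_50 below 0.0035 m and angle between each of weight_50_mid, weight_100_mid, weight_200_mid, weight_500_mid's own z axis and vertical below 0.12 rad and linear speed of each of weight_50, weight_100, weight_200, weight_500 below 0.02 m/s and horizontal distance between weight_100_mid and well_100 below 0.006 m and z of weight_100_mid in the frame of well_100 below -0.0005 m and horizontal distance between weight_200_mid and well_200 below 0.006 m and z of weight_200_mid in the frame of well_200 below -0.006 m and horizontal distance between weight_500_mid and well_500 below 0.006 m and z of weight_500_mid in the frame of well_500 below -0.013 m and y of lid_grip in the frame of well_50 below -0.014 m); the robot touches nothing.
It fails at once if the beaker is shifted by more than 3 cm or knocked over (distance of beaker_mid from where it was at the start of the episode above 0.03 m).
It also fails if it takes over 134 s, if anything falls off the work surface, if the arm or the gripper's body presses on something with over 40 N, if the wrist force passes 120 N, or if a joint passes its speed limit or range.

### The arm

A 7-joint arm with a two-finger parallel gripper is mounted at the origin on a cart in front of the work surface, level with it; the furniture and walls round the work are solid. World frame = base frame: x ahead of the robot, y to its left, z up, the work surface at z = 0. Lengths are in mm, angles in rad, forces in N, time in s.
With the tool pointing down it reaches from about 400 to 750 mm from the base axis. Payload 19.5 kg.
Tool frame: the origin (TCP) lies where the fingers leave the gripper's body, on its centre line; the fingertips stand 73 mm ahead of it and the grasp point (between the pads) lies 54 mm ahead of it (ctrl.tcp_to_tips is the z of the fingertips in the tool frame, in mm); z points along the fingers, y is the line along which they close (so a half turn about z gives the same grasp; the last joint's range is limited). The gripper opens to 85 mm and grips with 20 to 120 N. Pads are 22 mm wide; open, the fingers measure 114 mm over their backs; the gripper's body (76 mm by 85 mm) begins 54 mm behind the grasp point. The pads swing forward as they close: fully open they stand 13 mm farther back than shut.
Start: joints at [1.128, 0.707, -0.028, 1.485, 0.022, 0.951, -0.075], TCP at [224.332, -529.414, 303.868] pointing down, gripper open.
Joint ranges: [-2.71, 2.71], [-0.32, 2.16], [-1.57, 1.52], [0, 2.45], [-1.46, 4.6], [0, 2.02], [-2.83, 2.83]. Speed limits (rad/s): [1.89, 1.89, 2.57, 2.57, 3.01, 3.01, 3.01].

### API

Orientations are given as a 3x3 rotation matrix whose columns are the frame's x, y, z axes.
In Python, from station import ctrl gives the robot as it stands.
- The arm moves only by the tool arm_command, never from a script. Its argument "steps" is a list of rows, each a list of 5 numbers: the shift along the tool's x, y, z in units of 25 mm (1.0 is 25 mm), then the turn about the tool's z in degrees, then the opening, from 0 (shut) to 1 (fully open). In form: [[x, y, z, twist, fingers], ...]. A call has 1 to 20 rows; each row is the pose to reach, as a shift and turn from the pose commanded when the call began, along the tool's axes at that moment; what a row does not reach only later rows make up. A row lasts 1/12 s, in which the tool goes at most 41.7 mm and 7.16 degrees, less where a joint would pass 70% of its speed; a pose out of reach is approached as far as the arm can. A call with a gripper value outside its range is refused whole. The fingers move at their own pace and stop on an object; the grip force is fixed at half the most. Time passes only in rows, so rows that repeat a pose let the fingers close. It gives the time, the measured TCP pose, the force, the opening and the grip force at its end, in the units of the state.
- ctrl.observe(): the state, without advancing time (a new reading comes with each control period).
- ctrl.read_camera(name): name is "scene" or "top"; returns (picture, depth): 384x512x3 uint8, blue, green, red; 384x512 float32, mm along the optical axis (not along the pixel's ray), 0 where there is no reading.
- ctrl.camera_model(name): a dict with "vertical_fov" (degrees; the focal length in pixels is half the picture's height over the tangent of half this angle, whatever the lens; pixels are square), "cx", "cy" (the principal point, pixels), "T" (4x4, takes a point from camera to world coordinates). Camera axes: x right, y down, z forward; pixel columns grow to the right and rows downward; lengths in mm; the calibration is good to about 2 mm. A picture is of the moment at which its call begins. camera_model takes no time and is no camera call.
- ctrl.hand_in(): hands the job in; it is judged then, once.
The state is a dict: "t": time; "joint_pos": joint angles; "dq": joint speeds; "effort": joint torques, N m; "tcp_pos": TCP position; "tcp_rot": TCP orientation; "wrist_force": force on the tool from outside, world axes, zero at the start; "torque": the same for the moment, N m; "finger_gap": finger opening in mm; "grip_force": force on a finger pad.
Only numpy, scipy, OpenCV 4.12 (cv2) and the standard library are available. Lean on these libraries where they do the work, as an engineer would, in place of code of your own. Each camera call takes 0.05 s, during which the arm holds its last target. There are 200 camera calls.

## Working session

There is one attempt and no reset: what is moved stays moved. The work goes in short steps, Python scripts to look and compute and a tool call to move; the robot and the scene stay as the last step left them, time stands still between calls to the robot, and variables do not carry over. Pictures are saved under pics/ and viewed, at most 16 in all, crops included, and the job is handed in when it is done.

Besides the shell and the picture viewer there is one more tool, called after ">>>" as a command line: name --pt "numbers of a row" for each row, then --argument value for the rest. arm_command: Moves the arm, as the interface text tells. Its arguments: {"type":"object","properties":{"steps":{"type":"array","items":{"type":"array","items":{"type":"number"}}}},"required":["steps"]}

```bash
mkdir -p pics
cat > h.py <<'E'
from station import ctrl
import numpy as np, cv2
def cam(n):
    m=ctrl.camera_model(n); f=192/np.tan(np.radians(m["vertical_fov"])/2)
    return f,m["cx"],m["cy"],np.array(m["T"])
def ray(n,u,v,z):
    f,cx,cy,T=cam(n); d=T[:3,:3]@np.array([(u-cx)/f,(v-cy)/f,1]); o=T[:3,3]
    return o+d*(z-o[2])/d[2]
def pix(n,p):
    f,cx,cy,T=cam(n); q=T[:3,:3].T@(np.array(p,float)-T[:3,3]); return f*q[0]/q[2]+cx,f*q[1]/q[2]+cy
def cloud(n,dep):
    f,cx,cy,T=cam(n); v,u=np.mgrid[:384,:512]
    P=np.stack([(u-cx)/f*dep,(v-cy)/f*dep,dep],-1)@T[:3,:3].T+T[:3,3]; P[dep==0]=np.nan; return P
E
python3 - <<'E'
from h import *
for n in("top","scene"):
    p,d=ctrl.read_camera(n); cv2.imwrite(f"pics/{n}0.png",p); np.save(f"/tmp/{n}d.npy",d)
    print(n,cam(n))
s=ctrl.observe(); print(s["t"],s["tcp_pos"],np.round(s["tcp_rot"],3),s["finger_gap"],s["wrist_force"])
E
```

```text
top (np.float64(415.75263891224074), 255.7555757232744, 190.14393729634327, array([[ 6.24089575e-03, -9.85668559e-01,  1.68578005e-01,
         2.85960094e+02],
       [-9.99866050e-01, -3.60009226e-03,  1.59662705e-02,
         3.30781498e+01],
       [-1.51305545e-02, -1.68655068e-01, -9.85558996e-01,
         1.31071657e+03],
       [ 0.00000000e+00,  0.00000000e+00,  0.00000000e+00,
         1.00000000e+00]]))
scene (np.float64(463.971689055125), 244.89867496441963, 190.64754749573322, array([[-8.80889426e-01, -2.79408042e-01,  3.82053616e-01,
         2.38953032e+01],
       [-4.72959666e-01,  4.88019878e-01, -7.33584183e-01,
         9.44692694e+02],
       [ 1.85195614e-02, -8.26902500e-01, -5.62040285e-01,
         8.00645804e+02],
       [ 0.00000000e+00,  0.00000000e+00,  0.00000000e+00,
         1.00000000e+00]]))
0.1 [ 224.28731721 -529.25899926  303.48507342] [[ 0.921  0.39  -0.   ]
 [ 0.39  -0.921  0.001]
 [-0.    -0.001 -1.   ]] 84.96614191476749 [ 0.59898078  0.37720593 -0.25585484]
```

View pics/top0.png

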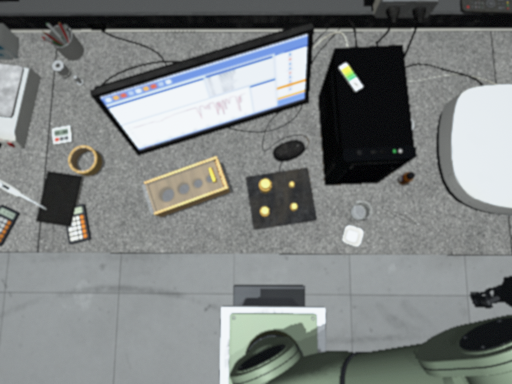

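View pics/scene0.png

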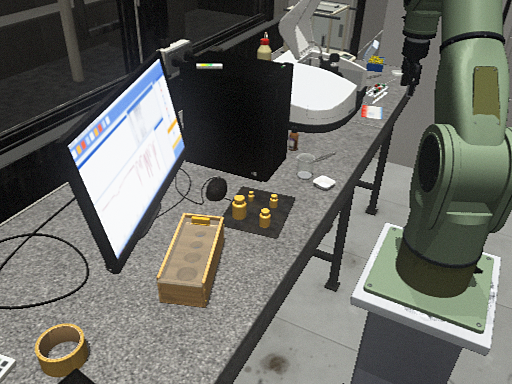

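The top view shows the case at about (187,185) with the grip at (212,174). The weights are at (264,185), (264,211), (291,184) and (294,206), and the beaker is at (360,211). I'll measure these next.

Run:
```python
from h import *
a=cv2.imread("pics/top0.png"); b=cv2.imread("pics/scene0.png")
A=cv2.resize(a[145:240,135:325],None,fx=4,fy=4,interpolation=cv2.INTER_CUBIC)
B=cv2.resize(b[170:310,150:350],None,fx=4,fy=4,interpolation=cv2.INTER_CUBIC)
cv2.imwrite("pics/topc.png",A); cv2.imwrite("pics/scenec.png",B)
for n,im in(("top",a),("scene",b)):
    P=cloud(n,np.load(f"/tmp/{n}d.npy"))
    hsv=cv2.cvtColor(im,cv2.COLOR_BGR2HSV)
    m=cv2.inRange(hsv,(15,150,90),(35,255,255))
    k,l,s,c=cv2.connectedComponentsWithStats(m)
    for i in range(1,k):
        if s[i,4]>12 and 140<c[i][0]<330 and 150<c[i][1]<310:
            q=P[l==i]; print(n,c[i].round(1),s[i],np.nanmedian(q,0).round(),np.nanmax(q[:,2]).round())
P=cloud("top",np.load("/tmp/topd.npy"))
for u,v in((187,185),(360,211),(300,220),(340,110),(225,140),(150,150)): print(u,v,P[v,u].round())
```

```text
scene [250.3 195.8] [248 191   5  10  36] [527. -55.  22.] 36.0
scene [238.8 207.3] [232 195  15  25 266] [515.  35.  42.] 72.0
scene [273.2 201.1] [270 194   8  14  71] [454. -58.  27.] 46.0
scene [264.4 217.9] [259 208  12  20 156] [437.  35.  33.] 57.0
scene [200.2 220.3] [191 216  19  10 148] [542. 186.  89.] 98.0
187 185 [511. 260.  81.]
360 211 [ 444. -275.    1.]
300 220 [415. -86.   4.]
340 110 [ 655. -158.  330.]
225 140 [676. 156.  -1.]
150 150 [620. 378.  81.]
```

View pics/topc.png

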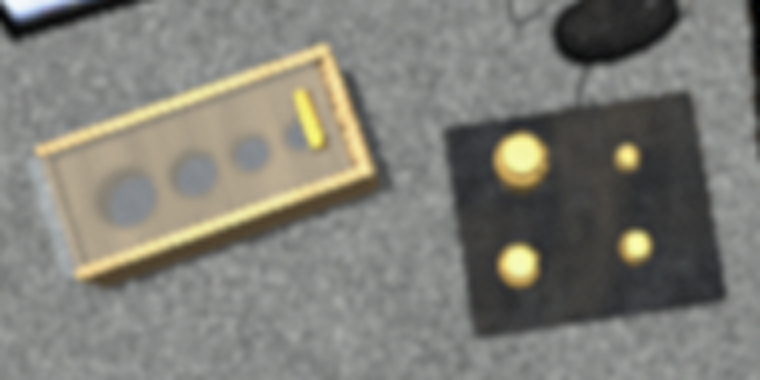

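View pics/scenec.png

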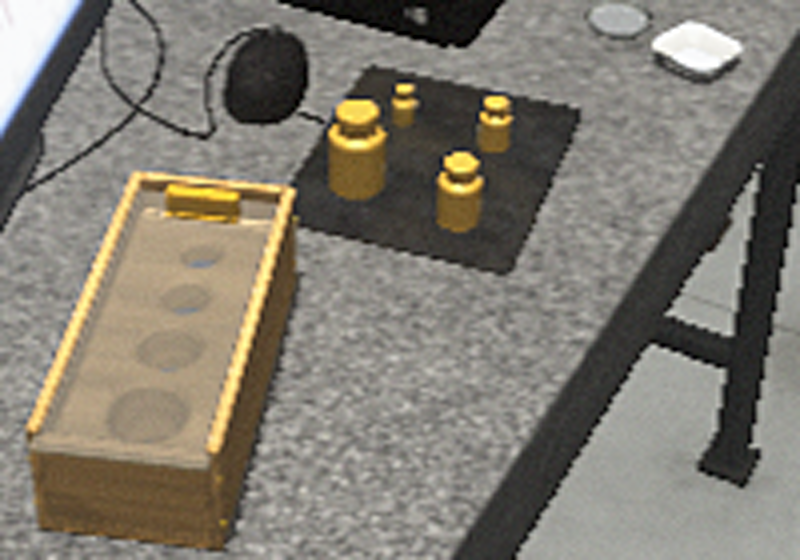

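The crops show the case's outer top corners at (38,150), (327,45), (375,172) and (80,278) in the 4x top crop. The lid is shut, with the grip at (309,119). The 500 and 200 stand in the left column of the pad, with the 50 at top right and the 100 at bottom right.

Run:
```python
from h import *
a=cv2.imread("pics/top0.png")
U=lambda x,y:(135+(x+.5)/4-.5,145+(y+.5)/4-.5)
A=cv2.imread("pics/topc.png"); hsv=cv2.cvtColor(A,cv2.COLOR_BGR2HSV)
m=cv2.inRange(hsv,(12,60,120),(40,255,255)); m[:,:430]=0
cs=cv2.findContours(m,0,1)[0]
for c in cs:
    if cv2.contourArea(c)<200: continue
    x,y,w,h=cv2.boundingRect(c); (ex,ey),r=cv2.minEnclosingCircle(c)
    print("blob",x,y,w,h, "area",cv2.contourArea(c))
    g=A[y:y+h,x:x+w,0].astype(int); print(np.percentile(g,[10,50,90]))
    hd=(cv2.inRange(A,(110,0,0),(255,255,255))&m)[y:y+h,x:x+w]
    k,l,s,cc=cv2.connectedComponentsWithStats(hd); i=1+np.argmax(s[1:,4]); print(" head",s[i],cc[i]+[x,y])
    # bottom: silhouette extents
    for z in (30,40,50,60,66.8): print("  z",z,ray("top",*U(x+w/2,y+h/2),z).round(1))
C=[ray("top",*U(*p),80.5)[:2] for p in((38,150),(327,45),(375,172),(80,278))]
print(np.round(C,1),[np.linalg.norm(C[i]-C[(i+1)%4]).round(1) for i in range(4)])
print("grip",ray("top",*U(309,119),94).round(1))
for p in((129,197),(194,174),(250,152)): print("well",ray("top",*U(*p),55).round(1))
P=cloud("top",np.load("/tmp/topd.npy"));Q=cloud("scene",np.load("/tmp/scened.npy"))
for X,n in((P,'t'),(Q,'s')):
    for y0 in range(-350,480,40):
        s=(X[...,1]>y0)&(X[...,1]<y0+40)&(X[...,2]>90)&(X[...,0]>400)
        if s.sum(): print(n,y0,"minx",np.nanmin(X[...,0][s]).round(),"z",X[...,2][s][np.argmin(X[...,0][s])].round(),"maxz",np.nanmax(X[...,2][s]).round())
```

```text
blob 498 243 41 44 area 1355.5
[ 57. 100. 177.]
 head [  5   4  32  32 805] [518.68074534 262.48074534]
  z 30 [440.   27.1  30. ]
  z 40 [438.8  27.1  40. ]
  z 50 [437.6  27.2  50. ]
  z 60 [436.4  27.2  60. ]
  z 66.8 [435.5  27.3  66.8]
blob 619 230 33 33 area 806.0
[ 61.  98. 166.]
 head [  7   2  22  25 449] [636.25389755 244.29844098]
  z 30 [454.8 -63.5  30. ]
  z 40 [453.5 -62.8  40. ]
  z 50 [452.1 -62.   50. ]
  z 60 [450.8 -61.3  60. ]
  z 66.8 [449.9 -60.8  66.8]
blob 615 143 24 27 area 496.5
[ 68.  93. 136.]
 head [  4   4  16  18 218] [626.59174312 155.08715596]
  z 30 [525.7 -57.5  30. ]
  z 40 [523.9 -56.8  40. ]
  z 50 [522.  -56.1  50. ]
  z 60 [520.1 -55.4  60. ]
  z 66.8 [518.8 -54.9  66.8]
blob 493 132 55 55 area 2285.0
[ 60.  94. 168.]
 head [   8    4   41   38 1218] [520.64039409 154.3407225 ]
  z 30 [523.1  25.8  30. ]
  z 40 [521.2  25.8  40. ]
  z 50 [519.4  25.9  50. ]
  z 60 [517.5  25.9  60. ]
  z 66.8 [516.2  26.   66.8]
[[519.8 390.9]
 [602.  173.8]
 [503.8 135.4]
 [422.7 354.4]] [np.float64(232.1), np.float64(105.4), np.float64(233.5), np.float64(103
[... 861 characters left out ...]
x 529.0 z 276.0 maxz 467.0
s -310 minx 524.0 z 299.0 maxz 470.0
s -270 minx 523.0 z 276.0 maxz 477.0
s -230 minx 520.0 z 280.0 maxz 478.0
s -190 minx 521.0 z 306.0 maxz 345.0
s -150 minx 590.0 z 247.0 maxz 344.0
s -110 minx 768.0 z 92.0 maxz 433.0
s -70 minx 756.0 z 91.0 maxz 393.0
s -30 minx 744.0 z 92.0 maxz 393.0
s 10 minx 730.0 z 94.0 maxz 392.0
s 50 minx 719.0 z 96.0 maxz 392.0
s 90 minx 705.0 z 95.0 maxz 392.0
s 130 minx 691.0 z 95.0 maxz 392.0
s 170 minx 521.0 z 93.0 maxz 392.0
s 210 minx 664.0 z 92.0 maxz 392.0
s 250 minx 652.0 z 100.0 maxz 393.0
s 290 minx 638.0 z 94.0 maxz 392.0
s 330 minx 626.0 z 95.0 maxz 392.0
s 370 minx 613.0 z 91.0 maxz 393.0
s 410 minx 608.0 z 93.0 maxz 392.0
```

Run:
```python
from h import *
print(ctrl.tcp_to_tips)
U=lambda x,y:(135+(x+.5)/4-.5,145+(y+.5)/4-.5)
S=lambda x,y:(150+(x+.5)/4-.5,170+(y+.5)/4-.5)
for n,z,t,s in(("500",66.8,(520.6,153.5),(357,107)),("200",52.8,(518.7,262.5),(461,160)),("100",41.8,(636.3,244),(496,103)),("50",33.8,(626.6,155),(404,89))):
    print(n,ray("top",*U(*t),z).round(1),ray("scene",*S(*s),z).round(1))
print("grip",ray("scene",*S(203,190),94))
C=[ray("scene",*S(*p),80.5)[:2].round(1) for p in((30,435),(137,174),(295,188),(212,462))];print(C)
for p in((149,413),(171,349),(186,298),(204,256)): print("well",ray("scene",*S(*p),55).round(1))
```

```text
72.6
500 [520.9  25.9  66.8] [523.9  19.9  66.8]
200 [439.1  27.1  52.8] [442.   22.3  52.8]
100 [455.2 -63.3  41.8] [456.6 -65.5  41.8]
50 [526.2 -57.   33.8] [527.6 -58.9  33.8]
grip [545.0737407  180.98157791  94.        ]
[array([518.6, 394.2]), array([600.9, 173.1]), array([505.3, 135.7]), array([422.7, 363.2])]
well [488.2 328.   55. ]
well [506.9 277.5  55. ]
well [524.3 234.9  55. ]
well [536.5 195.7  55. ]
```

>>> arm_command --pt "22.84 -21.3 0 2.4 0.45" --pt "22.84 -21.3 0 2.4 0.45" --pt "22.84 -21.3 0 2.4 0.45" --pt "22.84 -21.3 0 2.4 0.45" --pt "22.84 -21.3 0 2.4 0.45" --pt "22.84 -21.3 0 2.4 0.45" --pt "22.84 -21.3 0 2.4 0.45" --pt "22.84 -21.3 0 2.4 0.45" --pt "22.84 -21.3 0 2.4 0.45" --pt "22.84 -21.3 0 2.4 0.45" --pt "22.84 -21.3 0 2.4 0.45" --pt "22.84 -21.3 0 2.4 0.45" --pt "22.84 -21.3 0 2.4 0.45" --pt "22.84 -21.3 0 2.4 0.45" --pt "22.84 -21.3 0 2.4 0.45" --pt "22.84 -21.3 0 2.4 0.45" --pt "22.84 -21.3 0 2.4 0.45" --pt "22.84 -21.3 0 2.4 0.45" --pt "22.84 -21.3 0 2.4 0.45" --pt "22.84 -21.3 0 2.4 0.45"

```text
t: 1.77
tcp_pos: [542.8, 189.8, 302.8]
tcp_rot: [[0.934, 0.357, -0.001], [0.357, -0.934, 0.002], [0.0, -0.003, -1.0]]
wrist_force: [-1.8, 1.2, -0.3]
finger_gap: 38.5
grip_force: 0.0
```

>>> arm_command --pt "0 0 1.6 0 0.45" --pt "0 0 3.2 0 0.45" --pt "0 0 4.6 0 0.45" --pt "0 0 4.6 0 0.45" --pt "0 0 4.6 0 0.45"

```text
t: 2.18
tcp_pos: [542.1, 183.4, 188.7]
tcp_rot: [[0.936, 0.351, -0.002], [0.351, -0.936, -0.001], [-0.002, -0.0, -1.0]]
wrist_force: [0.6, 0.0, 1.0]
finger_gap: 38.6
grip_force: 0.0
```

```bash
cat >> h.py <<'E'
def to(x,y,z,ang=None):
    "tool-axis move (units of 25 mm) and twist to TCP x,y,z, closing line at world angle ang (deg, mod 180)"
    s=ctrl.observe(); R=np.array(s["tcp_rot"]); d=R.T@(np.array([x,y,z])-s["tcp_pos"])/25
    c=np.degrees(np.arctan2(R[1,1],R[0,1])); t=0 if ang is None else -((ang-c+90)%180-90)
    print("t",round(s["t"],2),"tcp",np.round(s["tcp_pos"],1),"close ang",round(c,2),"gap",round(s["finger_gap"],1),"F",np.round(s["wrist_force"],1),"MOVE",d.round(2),"twist",round(t,2))
def snap(n,name,u0,v0,u1,v1,k=4):
    p,d=ctrl.read_camera(n); cv2.imwrite(f"pics/{name}.png",cv2.resize(p[v0:v1,u0:u1],None,fx=k,fy=k,interpolation=cv2.INTER_CUBIC)); return p,d
E
python3 -c "
from h import *
snap('scene','s1',150,130,350,270); to(543,183,154.5,-69.5)"
```

```text
t 2.23 tcp [542.8 183.6 190.3] close ang -69.45 gap 38.5 F [ 0.5 -0.5  1.1] MOVE [-0.    0.03  1.43] twist 0.05
```

View pics/s1.png

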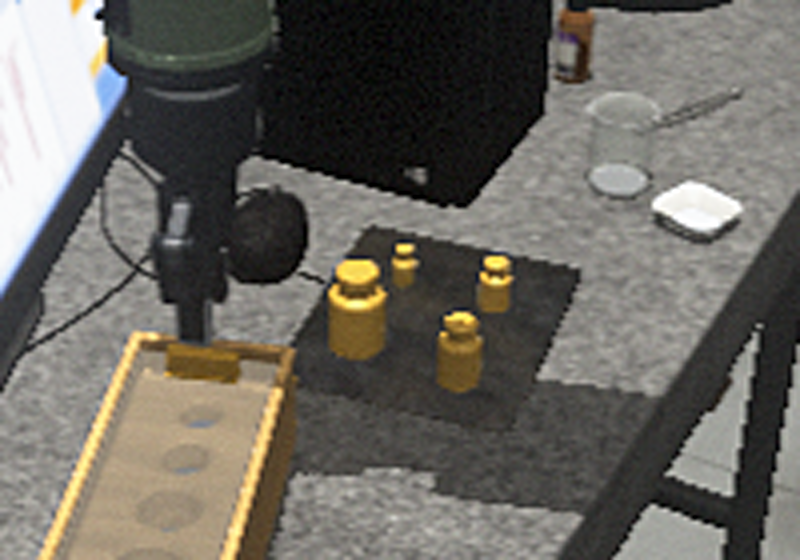

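The fingers hang right above the grip bar, with the tip at about (195,340). I'll descend and grip it.

>>> arm_command --pt "0 0 0.8 0 0.45" --pt "0 0 1.35 0 0.45" --pt "0 0 1.35 0 0.45" --pt "0 0 1.35 0 0" --pt "0 0 1.35 0 0" --pt "0 0 1.35 0 0" --pt "0 0 1.35 0 0" --pt "0 0 1.35 0 0" --pt "0 0 1.35 0 0"

```text
t: 2.98
tcp_pos: [543.0, 183.9, 157.1]
tcp_rot: [[0.936, 0.351, 0.002], [0.351, -0.936, 0.001], [0.003, -0.0, -1.0]]
wrist_force: [-2.3, -0.4, 13.6]
finger_gap: 8.0
grip_force: 59.4
```

>>> arm_command --pt "0 -0.3 0 0 0" --pt "0 -0.8 0 0 0" --pt "0 -1.5 0 0 0" --pt "0 -2.3 0 0 0" --pt "0 -3.1 0 0 0" --pt "0 -3.9 0 0 0" --pt "0 -4.7 0 0 0" --pt "0 -5.5 0 0 0" --pt "0 -6.2 0 0 0" --pt "0 -6.9 0 0 0" --pt "0 -7.5 0 0 0" --pt "0 -8.0 0 0 0" --pt "0 -8.3 0 0 0" --pt "0 -8.5 0 0 0" --pt "0 -8.6 0 0 0" --pt "0 -8.6 0 0 0"

```text
t: 4.32
tcp_pos: [469.7, 381.0, 157.2]
tcp_rot: [[0.937, 0.348, 0.005], [0.348, -0.937, -0.006], [0.003, 0.007, -1.0]]
wrist_force: [9.8, -27.7, 16.3]
finger_gap: 8.0
grip_force: 60.2
```

```bash
python3 -c "
from h import *
p,d=snap('scene','s2',120,170,320,310); 
P=cloud('scene',d)
to(543,183,154.5,-69.5)"
```

```text
t 4.37 tcp [469.7 381.  157.2] close ang -69.63 gap 7.8 F [ 10.1 -26.7  15.6] MOVE [-0.01  8.44  0.16] twist -0.13
```

View pics/s2.png

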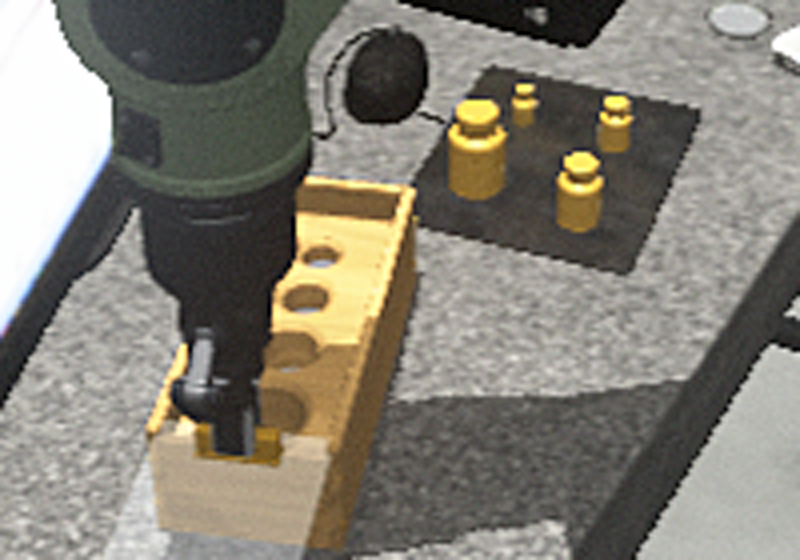

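The lid is open: the bar is at (238,445) near the end and all four wells are exposed. I'll release, lift and look from the top for the wells.

>>> arm_command --pt "0 0 0 0 0.4" --pt "0 0 0 0 0.4" --pt "0 0 0 0 0.4" --pt "0 0 -0.6 0 0.4" --pt "0 0 -2 0 0.4" --pt "0 0 -3.6 0 0.6" --pt "0 1.6 -5 7 0.8" --pt "0 3.2 -5 14 0.8" --pt "0 4.8 -5 21 0.8" --pt "0 6.4 -5 28 0.8" --pt "0 8 -5 35 0.8" --pt "0 9.6 -5 42 0.8" --pt "0 11.2 -5 49 0.8" --pt "0 12.8 -5 56 0.8" --pt "0 14.4 -5 63 0.8" --pt "0 14.4 -5 70 0.8" --pt "0 14.4 -5 77 0.8" --pt "0 14.4 -5 84 0.8" --pt "0 14.4 -5 90 0.8" --pt "0 14.4 -5 90 0.8"

```text
t: 6.03
tcp_pos: [593.3, 48.5, 280.4]
tcp_rot: [[0.347, -0.938, 0.0], [-0.938, -0.347, 0.001], [-0.0, -0.0, -1.0]]
wrist_force: [0.5, 0.5, -0.3]
finger_gap: 68.3
grip_force: 0.0
```

```bash
python3 -c "
from h import *
p,d=snap('top','t2',100,140,290,240); p,d=snap('scene','s3',100,170,290,310)
to(521.5,25,150,20.5); print(np.round(ctrl.observe()['joint_pos'],2))"
```

```text
t 6.13 tcp [593.3  48.3 280.4] close ang -159.18 gap 68.5 F [ 0.2  0.2 -0. ] MOVE [-0.15  3.02  5.21] twist 0.32
[-0.4   0.84  0.59  1.45 -0.51  1.01 -2.47]
```

View pics/t2.png

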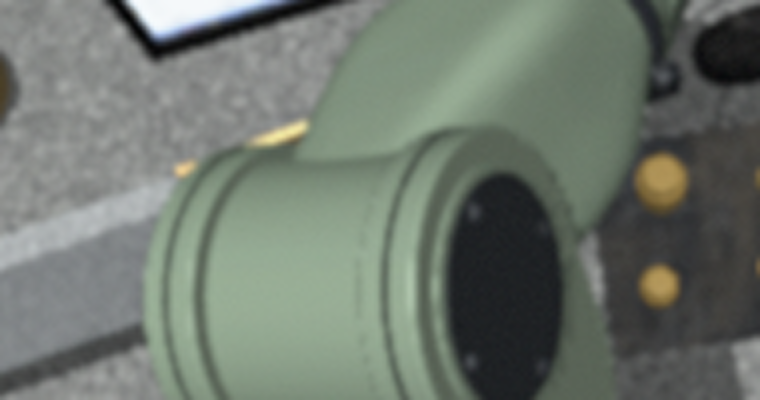

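View pics/s3.png

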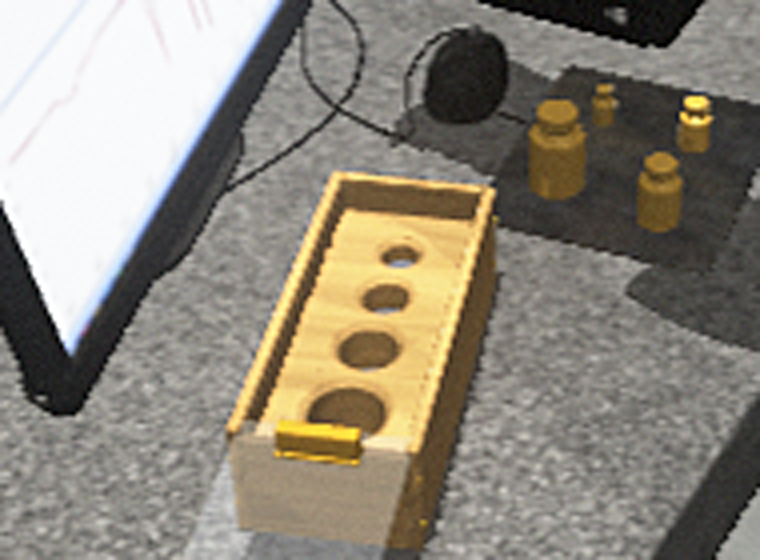

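```bash
python3 -c "
from h import *
p,d=ctrl.read_camera('scene'); P=cloud('scene',d); s=ctrl.observe()
print(ctrl.tcp_to_tips,s['tcp_pos'])
q=P[(np.hypot(P[...,0]-593,P[...,1]-48)<80)&(P[...,2]>120)&(P[...,2]<300)]
R=np.array(s['tcp_rot']); L=(q-np.array(s['tcp_pos']))@R
for y0 in range(-64,64,8):
    m=(L[:,1]>y0)&(L[:,1]<y0+8)&(abs(L[:,0])<40)
    if m.sum()>3: print(y0,m.sum(),np.percentile(L[m][:,2],[50,95,100]).round(1), L[m][:,0].mean().round())
"
```

```text
72.6 [593.24854912  48.19675705 280.37557624]
-64 61 [-2.3 16.  19.9] -5.0
-56 31 [11.9 45.  54.6] -3.0
-48 51 [31.2 56.9 61.3] -8.0
-40 76 [28.8 58.9 65.5] -6.0
-32 27 [-10.    2.8   7. ] -14.0
-24 17 [-12.9  -4.4  -2.9] -12.0
-16 20 [-10.2  -1.4  -1. ] -9.0
-8 17 [-10.4  -7.3  -6.8] -10.0
0 18 [-10.6  -3.4  -2.8] -9.0
8 15 [-8.8 -4.  -3.8] -12.0
16 18 [-11.1  -2.4   0.4] -14.0
24 42 [-5.8  9.2 15.1] -7.0
32 93 [15.9 55.9 62.7] -6.0
40 58 [26.5 50.8 54.6] -5.0
48 26 [ 9.2 20.1 21.6] -8.0
56 45 [-0.  15.2 18.5] -9.0
```

>>> arm_command --pt "-0.16 3.02 2 -7 0.8" --pt "-0.16 3.02 2 -14 0.8" --pt "-0.16 3.02 2 -21 0.8" --pt "-0.16 3.02 2 -28 0.8" --pt "-0.16 3.02 2 -35 0.8" --pt "-0.16 3.02 2 -42 0.8" --pt "-0.16 3.02 2 -49 0.8" --pt "-0.16 3.02 2 -56 0.8" --pt "-0.16 3.02 2 -63 0.8" --pt "-0.16 3.02 2 -70 0.8" --pt "-0.16 3.02 2 -77 0.8" --pt "-0.16 3.02 2 -84 0.8" --pt "-0.16 3.02 2 -91 0.8" --pt "-0.16 3.02 2 -98 0.8" --pt "-0.16 3.02 2 -105 0.8" --pt "-0.16 3.02 2 -112 0.8" --pt "-0.16 3.02 2 -119 0.8" --pt "-0.16 3.02 2 -126 0.8" --pt "-0.16 3.02 2 -133 0.8" --pt "-0.16 3.02 2 -140 0.8"

```text
t: 7.85
tcp_pos: [521.4, 25.2, 230.6]
tcp_rot: [[0.324, 0.946, 0.001], [0.946, -0.324, 0.0], [0.001, 0.001, -1.0]]
wrist_force: [-0.1, 0.5, 0.2]
finger_gap: 68.6
grip_force: 0.0
```

>>> arm_command --pt "0 0 0 -7 0.8" --pt "0 0 0.3 -14 0.8" --pt "0 0 0.8 -21 0.8" --pt "0 0 1.2 -28 0.8" --pt "0 0 1.2 -35 0.8" --pt "0 0 1.2 -39.7 0.8" --pt "0 0 1.2 -39.7 0.8" --pt "0 0 1.2 -39.7 0.8"

```text
t: 8.52
tcp_pos: [521.4, 25.1, 200.5]
tcp_rot: [[-0.345, 0.938, 0.001], [0.938, 0.345, 0.0], [0.0, 0.001, -1.0]]
wrist_force: [0.6, 0.2, -0.1]
finger_gap: 68.7
grip_force: 0.0
```

```bash
python3 -c "
from h import *
to(521,25.5,125,20.5); print(np.round(ctrl.observe()['joint_pos'],2))"
```

```text
t 8.52 tcp [521.4  25.1 200.5] close ang 20.2 gap 68.7 F [ 0.6  0.2 -0.1] MOVE [ 0.02 -0.01  3.02] twist -0.3
[ 0.09  0.8  -0.36  1.79  0.44  0.63 -0.19]
```

>>> arm_command --pt "0 0 0.8 -0.3 0.75" --pt "0 0 1.8 -0.3 0.75" --pt "0 0 2.6 -0.3 0.75" --pt "0 0 3.02 -0.3 0.75" --pt "0 0 3.02 -0.3 0.75" --pt "0 0 3.02 -0.3 0" --pt "0 0 3.02 -0.3 0" --pt "0 0 3.02 -0.3 0" --pt "0 0 3.02 -0.3 0" --pt "0 0 3.02 -0.3 0" --pt "0 0 3.02 -0.3 0" --pt "0 0 3.02 -0.3 0"

```text
t: 9.52
tcp_pos: [521.5, 25.0, 126.0]
tcp_rot: [[-0.351, 0.936, 0.002], [0.936, 0.351, -0.0], [-0.001, 0.001, -1.0]]
wrist_force: [-3.0, 0.0, 11.9]
finger_gap: 26.8
grip_force: 58.2
```

>>> arm_command --pt "0 0 -0.5 0 0" --pt "0 0 -1.4 0 0" --pt "0 0 -2.5 0 0" --pt "0 0 -3.6 0 0" --pt "0 0 -4.5 0 0" --pt "0 0 -5 0 0" --pt "0 0 -5 0 0"

```text
t: 10.1
tcp_pos: [521.7, 25.1, 252.5]
tcp_rot: [[-0.351, 0.937, 0.004], [0.937, 0.351, 0.0], [-0.001, 0.004, -1.0]]
wrist_force: [-0.3, 0.3, -4.1]
finger_gap: 26.7
grip_force: 60.4
```

```bash
python3 -c "
from h import *
snap('scene','s4',150,100,350,250)
to(488.4,327.6,250,20.5)"
```

```text
t 10.15 tcp [521.4  24.9 250.7] close ang 20.53 gap 26.8 F [ 0.1 -0.2 -5.2] MOVE [11.8   3.01  0.03] twist 0.03
```

View pics/s4.png

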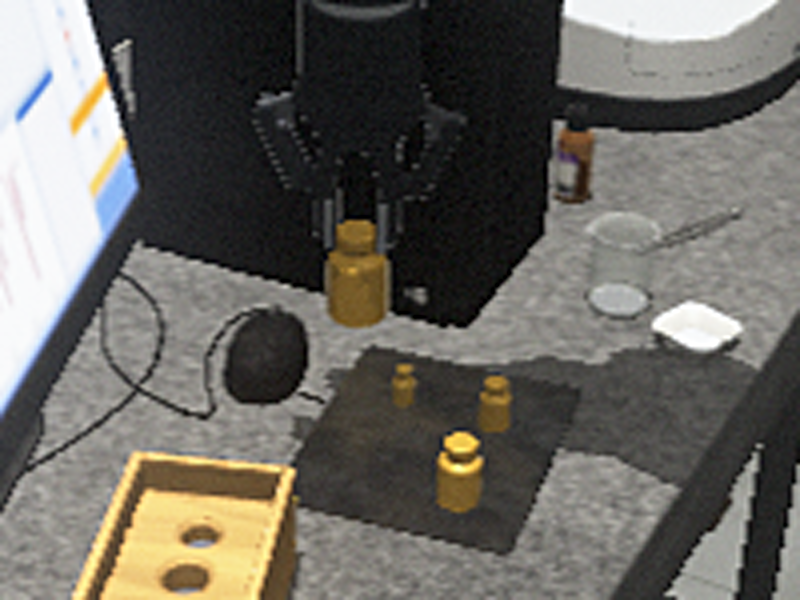

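```bash
cat >> h.py <<'E'
def held():
    p,d=ctrl.read_camera('scene'); P=cloud('scene',d); s=ctrl.observe(); R=np.array(s['tcp_rot'])
    L=(P-np.array(s['tcp_pos']))@R
    hsv=cv2.cvtColor(p,cv2.COLOR_BGR2HSV); b=cv2.inRange(hsv,(15,120,60),(35,255,255))>0
    n=(abs(L[...,0])<45)&(abs(L[...,1])<70)&(L[...,2]>20)&(L[...,2]<150)
    q=L[n&b]; print("brass",len(q),"lo/hi",np.percentile(q,[2,50,98],axis=0).round(1).tolist())
    f=L[n&~b]; 
    print("nonbrass z",np.percentile(f[:,2],[50,90,95,99]).round(1))
E
python3 -c "
from h import *
held()"
```

```text
brass 327 lo/hi [[-6.7, -18.1, 55.5], [12.4, -0.8, 83.4], [20.8, 17.6, 117.5]]
nonbrass z [ 41.9  62.7  66.2 113.9]
```

>>> arm_command --pt "1 0.3 0 0 0" --pt "2.4 0.65 0 0 0" --pt "3.8 1 0 0 0" --pt "5.2 1.35 0 0 0" --pt "6.6 1.7 0 0 0" --pt "8 2.05 0 0 0" --pt "9.4 2.4 0 0 0" --pt "10.6 2.7 0 0 0" --pt "11.4 2.9 0 0 0" --pt "11.8 3.01 0 0 0" --pt "11.8 3.01 0 0 0" --pt "11.8 3.01 0.5 0 0" --pt "11.8 3.01 1.2 0 0" --pt "11.8 3.01 1.8 0 0" --pt "11.8 3.01 1.8 0 0" --pt "11.8 3.01 1.8 0 0"

```text
t: 11.53
tcp_pos: [488.1, 326.7, 204.1]
tcp_rot: [[-0.35, 0.937, -0.001], [0.937, 0.35, -0.001], [-0.001, -0.002, -1.0]]
wrist_force: [-0.1, 0.3, -4.3]
finger_gap: 26.4
grip_force: 60.1
```

```bash
python3 -c "
from h import *
snap('scene','s5',120,150,310,300)
to(488.4,327.6,130,20.5)"
```

```text
t 11.58 tcp [488.3 327.1 205. ] close ang 20.51 gap 26.5 F [ 0.2 -0.6 -4.1] MOVE [0.02 0.01 3.  ] twist 0.01
```

View pics/s5.png

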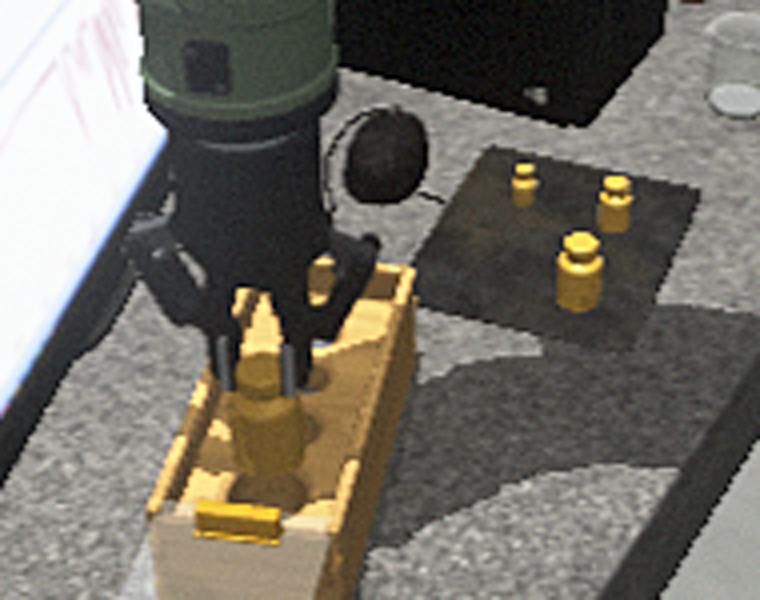

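The 500 hangs upright at (267,430), just above its well at about (268,490). I'll lower it.

>>> arm_command --pt "0 0 0.4 0 0" --pt "0 0 0.8 0 0" --pt "0 0 1.2 0 0" --pt "0 0 1.6 0 0" --pt "0 0 2 0 0" --pt "0 0 2.4 0 0" --pt "0 0 2.7 0 0" --pt "0 0 2.9 0 0" --pt "0 0 2.9 0 0" --pt "0 0 2.9 0 0"

```text
t: 12.42
tcp_pos: [488.0, 327.8, 132.2]
tcp_rot: [[-0.351, 0.936, -0.0], [0.936, 0.351, 0.0], [0.0, -0.0, -1.0]]
wrist_force: [1.4, 0.9, -4.2]
finger_gap: 26.7
grip_force: 60.2
```

>>> arm_command --pt "0 0 0.1 0 0" --pt "0 0 0.1 0 0.5" --pt "0 0 0.1 0 0.5" --pt "0 0 0.1 0 0.5" --pt "0 0 0.1 0 0.5" --pt "0 0 -0.8 0 0.5" --pt "0 0 -2.4 0 0.5" --pt "0 0 -4 0 0.5" --pt "0 0 -4.3 0 0.5" --pt "0 0 -4.3 0 0.5"

```text
t: 13.25
tcp_pos: [488.7, 328.2, 242.8]
tcp_rot: [[-0.351, 0.936, 0.004], [0.936, 0.351, 0.003], [0.001, 0.005, -1.0]]
wrist_force: [0.1, 1.1, -0.3]
finger_gap: 42.9
grip_force: 0.0
```

```bash
python3 -c "
from h import *
snap('scene','s6',120,170,310,310)
to(439.3,26.8,110.5,20.5)"
```

```text
t 13.3 tcp [488.3 327.9 240.9] close ang 20.55 gap 42.8 F [-0.4  0.1 -0.3] MOVE [-10.59  -6.07   5.2 ] twist 0.05
```

View pics/s6.png

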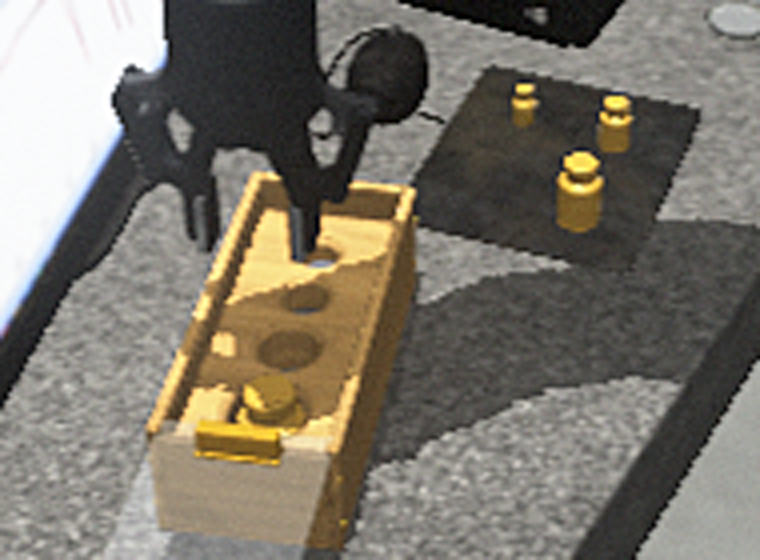

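```bash
cat >> h.py <<'E'
def chk(x,y,r):
    p,d=ctrl.read_camera('scene'); P=cloud('scene',d)
    b=cv2.inRange(cv2.cvtColor(p,cv2.COLOR_BGR2HSV),(15,150,60),(35,255,255))>0
    q=P[b&(np.hypot(P[...,0]-x,P[...,1]-y)<r)]; print("z pct",np.percentile(q[:,2],[5,50,80,90,97]).round(1)); t=q[q[:,2]>np.percentile(q[:,2],70)]; print("top c",t.mean(0).round(1),len(t))
E
python3 -c "
from h import *
chk(488.4,327.6,22)"
```

```text
z pct [51.1 69.5 71.6 72.5 73.5]
top c [487.  327.9  72.2] 54
```

>>> arm_command --pt "-1.2 -0.7 0 0 0.6" --pt "-2.8 -1.6 0 0 0.7" --pt "-4.2 -2.4 0 0 0.7" --pt "-5.6 -3.2 0 0 0.7" --pt "-7 -4 0 0 0.7" --pt "-8.4 -4.8 0 0 0.7" --pt "-9.6 -5.5 0 0 0.7" --pt "-10.3 -5.9 0 0 0.7" --pt "-10.59 -6.07 0.5 0 0.7" --pt "-10.59 -6.07 1.5 0 0.7" --pt "-10.59 -6.07 2.5 0 0.7" --pt "-10.59 -6.07 2.8 0 0.7" --pt "-10.59 -6.07 2.8 0 0.7"

```text
t: 14.43
tcp_pos: [438.1, 26.8, 168.0]
tcp_rot: [[-0.352, 0.936, -0.004], [0.936, 0.352, -0.0], [0.001, -0.004, -1.0]]
wrist_force: [0.7, 0.2, 1.0]
finger_gap: 59.5
grip_force: 0.0
```

```bash
python3 -c "
from h import *
to(439.3,26.8,110.5,20.5)"
```

```text
t 14.43 tcp [438.1  26.8 168. ] close ang 20.62 gap 59.5 F [0.7 0.2 1. ] MOVE [-0.02  0.05  2.3 ] twist 0.12
```

>>> arm_command --pt "0 0 0.8 0 0.7" --pt "0 0 1.6 0 0.7" --pt "0 0 2.2 0 0.7" --pt "0 0 2.4 0 0.7" --pt "0 0 2.4 0 0.7" --pt "0 0 2.4 0 0" --pt "0 0 2.4 0 0" --pt "0 0 2.4 0 0" --pt "0 0 2.4 0 0" --pt "0 0 2.4 0 0" --pt "0 0 2.4 0 0" --pt "0 0 2.4 0 0"

```text
t: 15.43
tcp_pos: [439.3, 26.5, 110.6]
tcp_rot: [[-0.351, 0.936, 0.002], [0.936, 0.351, 0.0], [-0.0, 0.002, -1.0]]
wrist_force: [0.1, 0.4, 15.3]
finger_gap: 19.1
grip_force: 58.1
```

>>> arm_command --pt "0 0 -0.5 0 0" --pt "0 0 -1.4 0 0" --pt "0 0 -2.6 0 0" --pt "0 0 -3.8 0 0" --pt "0 0 -4.8 0 0" --pt "0 0 -5 0 0" --pt "0 0 -5 0 0"

```text
t: 16.02
tcp_pos: [439.3, 26.3, 236.2]
tcp_rot: [[-0.35, 0.937, 0.003], [0.937, 0.35, 0.0], [-0.001, 0.003, -1.0]]
wrist_force: [0.6, -0.4, -2.4]
finger_gap: 18.9
grip_force: 59.1
```

```bash
python3 -c "
from h import *
held(); to(507.3,277.3,185,20.5)"
```

```text
brass 190 lo/hi [[-7.4, -11.4, 53.2], [9.1, 0.9, 77.1], [14.6, 14.5, 102.8]]
nonbrass z [ 40.7  62.   68.  100. ]
t 16.07 tcp [439.   26.2 234.9] close ang 20.52 gap 19.2 F [-1.8  0.2 -2.4] MOVE [8.45 6.08 2.  ] twist 0.02
```

>>> arm_command --pt "0.8 0.6 0 0 0" --pt "2 1.45 0 0 0" --pt "3.2 2.3 0 0 0" --pt "4.4 3.15 0 0 0" --pt "5.6 4 0 0 0" --pt "6.8 4.9 0 0 0" --pt "7.8 5.6 0 0 0" --pt "8.3 5.97 0 0 0" --pt "8.45 6.08 0.2 0 0" --pt "8.45 6.08 1 0 0" --pt "8.45 6.08 1.6 0 0" --pt "8.45 6.08 1.8 0 0" --pt "8.45 6.08 2.2 0 0" --pt "8.45 6.08 2.6 0 0" --pt "8.45 6.08 3 0 0" --pt "8.45 6.08 3.4 0 0" --pt "8.45 6.08 3.8 0 0" --pt "8.45 6.08 4.1 0 0" --pt "8.45 6.08 4.15 0 0" --pt "8.45 6.08 4.15 0 0"

```text
t: 17.73
tcp_pos: [506.9, 277.8, 130.5]
tcp_rot: [[-0.351, 0.936, -0.001], [0.936, 0.351, -0.0], [0.0, -0.001, -1.0]]
wrist_force: [-0.2, 0.2, -1.9]
finger_gap: 18.9
grip_force: 59.1
```

>>> arm_command --pt "0 0 0.05 0 0.45" --pt "0 0 0.05 0 0.45" --pt "0 0 0.05 0 0.45" --pt "0 0 0.05 0 0.45" --pt "0 0 -0.8 0 0.45" --pt "0 0 -2.4 0 0.45" --pt "0 0 -4 0 0.45" --pt "0 0 -4.4 0 0.45" --pt "0 0 -4.4 0 0.45"

```text
t: 18.48
tcp_pos: [507.8, 278.2, 244.3]
tcp_rot: [[-0.351, 0.936, 0.004], [0.936, 0.351, 0.003], [0.001, 0.005, -1.0]]
wrist_force: [0.3, -0.0, -0.8]
finger_gap: 38.4
grip_force: 0.0
```

```bash
python3 -c "
from h import *
chk(507.3,277.3,18); to(455.4,-63.5,100,20.5)"
```

```text
z pct [51.1 59.7 70.8 72.1 73.1]
top c [508.9 278.7  71.6] 40
t 18.53 tcp [507.4 277.8 242.2] close ang 20.55 gap 38.4 F [ 0.5  0.  -1.2] MOVE [-12.06  -6.75   5.67] twist 0.05
```

>>> arm_command --pt "-1.2 -0.7 0 0 0.6" --pt "-2.8 -1.6 0 0 0.6" --pt "-4.3 -2.4 0 0 0.6" --pt "-5.8 -3.2 0 0 0.6" --pt "-7.3 -4.1 0 0 0.6" --pt "-8.8 -4.9 0 0 0.6" --pt "-10.2 -5.7 0 0 0.6" --pt "-11.3 -6.3 0 0 0.6" --pt "-11.9 -6.65 0.5 0 0.6" --pt "-12.06 -6.75 1.5 0 0.6" --pt "-12.06 -6.75 2.5 0 0.6" --pt "-12.06 -6.75 3.3 0 0.6" --pt "-12.06 -6.75 3.3 0 0.6" --pt "-12.06 -6.75 3.3 0 0.6"

```text
t: 19.7
tcp_pos: [454.5, -63.4, 157.8]
tcp_rot: [[-0.352, 0.936, -0.003], [0.936, 0.352, 0.0], [0.001, -0.002, -1.0]]
wrist_force: [1.1, 0.3, -0.3]
finger_gap: 51.2
grip_force: 0.0
```

```bash
python3 -c "
from h import *
to(455.4,-63.5,100,20.5)"
```

```text
t 19.7 tcp [454.5 -63.4 157.8] close ang 20.61 gap 51.2 F [ 1.1  0.3 -0.3] MOVE [-0.02  0.04  2.31] twist 0.11
```

>>> arm_command --pt "0 0.02 0.8 0 0.6" --pt "0 0.02 1.6 0 0.6" --pt "0 0.02 2.2 0 0.6" --pt "0 0.02 2.35 0 0.6" --pt "0 0.02 2.35 0 0.6" --pt "0 0.02 2.35 0 0" --pt "0 0.02 2.35 0 0" --pt "0 0.02 2.35 0 0" --pt "0 0.02 2.35 0 0" --pt "0 0.02 2.35 0 0" --pt "0 0.02 2.35 0 0" --pt "0 0.02 2.35 0 0"

```text
t: 20.7
tcp_pos: [455.3, -64.0, 100.8]
tcp_rot: [[-0.351, 0.936, 0.0], [0.936, 0.351, -0.001], [-0.001, 0.0, -1.0]]
wrist_force: [-4.6, -1.3, 17.9]
finger_gap: 13.5
grip_force: 62.2
```

>>> arm_command --pt "0 0 -0.5 0 0" --pt "0 0 -1.4 0 0" --pt "0 0 -2.6 0 0" --pt "0 0 -3.8 0 0" --pt "0 0 -4.8 0 0" --pt "0 0 -5 0 0" --pt "0 0 -5 0 0"

```text
t: 21.28
tcp_pos: [455.7, -64.0, 226.3]
tcp_rot: [[-0.35, 0.937, 0.003], [0.937, 0.35, -0.0], [-0.001, 0.003, -1.0]]
wrist_force: [0.1, 0.3, -0.7]
finger_gap: 13.4
grip_force: 59.1
```

```bash
python3 -c "
from h import *
held(); to(524,234,130,20.5)"
```

```text
brass 92 lo/hi [[-7.1, -8.8, 52.3], [7.2, 1.2, 73.5], [12.1, 10.0, 92.6]]
nonbrass z [41.8 64.4 76.1 93.3]
t 21.33 tcp [455.4 -64.  225. ] close ang 20.52 gap 13.5 F [ 1.  -0.7 -1.6] MOVE [10.2   6.74  3.8 ] twist 0.02
```

>>> arm_command --pt "1 0.65 0 0 0" --pt "2.3 1.5 0 0 0" --pt "3.6 2.4 0 0 0" --pt "4.9 3.2 0 0 0" --pt "6.2 4.1 0 0 0" --pt "7.5 5 0 0 0" --pt "8.8 5.8 0 0 0" --pt "9.7 6.4 0 0 0" --pt "10.1 6.68 0 0 0" --pt "10.2 6.74 0.3 0 0" --pt "10.2 6.74 1 0 0" --pt "10.2 6.74 1.3 0 0" --pt "10.2 6.74 1.6 0 0" --pt "10.2 6.74 2 0 0" --pt "10.2 6.74 2.4 0 0" --pt "10.2 6.74 2.8 0 0" --pt "10.2 6.74 3.2 0 0" --pt "10.2 6.74 3.6 0 0" --pt "10.2 6.74 3.76 0 0" --pt "10.2 6.74 3.76 0 0"

```text
t: 23.0
tcp_pos: [523.4, 234.3, 129.8]
tcp_rot: [[-0.351, 0.936, -0.001], [0.936, 0.351, -0.0], [-0.0, -0.001, -1.0]]
wrist_force: [0.7, 0.4, -1.4]
finger_gap: 13.3
grip_force: 59.9
```

>>> arm_command --pt "0 0 0 0 0.4" --pt "0 0 0 0 0.4" --pt "0 0 0 0 0.4" --pt "0 0 0 0 0.4" --pt "0 0 -0.8 0 0.4" --pt "0 0 -2.4 0 0.4" --pt "0 0 -4 0 0.4" --pt "0 0 -4.4 0 0.4" --pt "0 0 -4.4 0 0.4"

```text
t: 23.75
tcp_pos: [524.4, 234.7, 243.9]
tcp_rot: [[-0.351, 0.936, 0.005], [0.936, 0.351, 0.002], [0.001, 0.005, -1.0]]
wrist_force: [0.3, 0.6, 0.0]
finger_gap: 33.9
grip_force: 0.0
```

```bash
python3 -c "
from h import *
chk(524,234,15); to(526.4,-57.3,92,20.5)"
```

```text
z pct [52.7 61.1 70.4 71.9 73.2]
top c [522.9 234.3  71.5] 24
t 23.8 tcp [523.9 234.3 241.9] close ang 20.55 gap 34.3 F [-0.6 -0.7 -0.7] MOVE [-10.96  -4.02   5.99] twist 0.05
```

>>> arm_command --pt "-1.2 -0.4 0 0 0.5" --pt "-2.8 -1 0 0 0.55" --pt "-4.3 -1.6 0 0 0.55" --pt "-5.8 -2.1 0 0 0.55" --pt "-7.3 -2.7 0 0 0.55" --pt "-8.8 -3.2 0 0 0.55" --pt "-10 -3.7 0 0 0.55" --pt "-10.7 -3.95 0.2 0 0.55" --pt "-10.96 -4.02 1 0 0.55" --pt "-10.96 -4.02 2 0 0.55" --pt "-10.96 -4.02 3 0 0.55" --pt "-10.96 -4.02 3.6 0 0.55" --pt "-10.96 -4.02 3.6 0 0.55" --pt "-10.96 -4.02 3.6 0 0.55"

```text
t: 24.97
tcp_pos: [525.3, -57.3, 150.0]
tcp_rot: [[-0.352, 0.936, -0.002], [0.936, 0.352, 0.0], [0.001, -0.002, -1.0]]
wrist_force: [-0.2, 0.1, 0.5]
finger_gap: 47.1
grip_force: 0.0
```

```bash
python3 -c "
from h import *
to(526.4,-57.3,92,20.5)"
```

```text
t 24.97 tcp [525.3 -57.3 150. ] close ang 20.58 gap 47.1 F [-0.2  0.1  0.5] MOVE [-0.02  0.04  2.32] twist 0.08
```

>>> arm_command --pt "0 0.02 0.8 0 0.55" --pt "0 0.02 1.6 0 0.55" --pt "0 0.02 2.2 0 0.55" --pt "0 0.02 2.36 0 0.55" --pt "0 0.02 2.36 0 0.55" --pt "0 0.02 2.36 0 0" --pt "0 0.02 2.36 0 0" --pt "0 0.02 2.36 0 0" --pt "0 0.02 2.36 0 0" --pt "0 0.02 2.36 0 0" --pt "0 0.02 2.36 0 0" --pt "0 0.02 2.36 0 0"

```text
t: 25.97
tcp_pos: [526.6, -57.4, 92.9]
tcp_rot: [[-0.351, 0.936, 0.002], [0.936, 0.351, -0.0], [-0.001, 0.001, -1.0]]
wrist_force: [-1.4, 0.3, 11.3]
finger_gap: 15.3
grip_force: 58.4
```

>>> arm_command --pt "0 0 -0.5 0 0" --pt "0 0 -1.4 0 0" --pt "0 0 -2.6 0 0" --pt "0 0 -3.8 0 0" --pt "0 0 -4.8 0 0" --pt "0 0 -5 0 0" --pt "0 0 -5 0 0"

```text
t: 26.55
tcp_pos: [526.7, -57.6, 218.6]
tcp_rot: [[-0.351, 0.936, 0.003], [0.936, 0.351, -0.0], [-0.001, 0.003, -1.0]]
wrist_force: [-0.2, -0.7, -1.0]
finger_gap: 14.3
grip_force: 58.7
```

```bash
python3 -c "
from h import *
held(); to(537.6,196.8,130.5,20.5)"
```

```text
brass 47 lo/hi [[-3.1, -4.6, 55.8], [3.2, 1.4, 69.5], [8.9, 7.9, 85.9]]
nonbrass z [41.2 62.5 74.2 84.1]
t 26.6 tcp [526.3 -57.6 217.1] close ang 20.54 gap 14.8 F [-0.4  1.  -1. ] MOVE [9.37 3.99 3.46] twist 0.04
```

>>> arm_command --pt "1 0.43 0 0 0" --pt "2.3 1 0 0 0" --pt "3.7 1.6 0 0 0" --pt "5.1 2.2 0 0 0" --pt "6.5 2.8 0 0 0" --pt "7.8 3.3 0 0 0" --pt "8.8 3.75 0 0 0" --pt "9.25 3.94 0 0 0" --pt "9.37 3.99 0 0 0" --pt "9.37 3.99 0.3 0 0" --pt "9.37 3.99 0.9 0 0" --pt "9.37 3.99 1.5 0 0" --pt "9.37 3.99 2 0 0" --pt "9.37 3.99 2.3 0 0" --pt "9.37 3.99 2.6 0 0" --pt "9.37 3.99 2.9 0 0" --pt "9.37 3.99 3.2 0 0" --pt "9.37 3.99 3.45 0 0" --pt "9.37 3.99 3.45 0 0" --pt "9.37 3.99 3.45 0 0"

```text
t: 28.27
tcp_pos: [537.4, 197.0, 130.2]
tcp_rot: [[-0.351, 0.936, -0.0], [0.936, 0.351, 0.0], [0.0, 0.0, -1.0]]
wrist_force: [-0.1, 0.2, 0.6]
finger_gap: 14.8
grip_force: 58.7
```

>>> arm_command --pt "0 0 0 0 0.4" --pt "0 0 0 0 0.4" --pt "0 0 0 0 0.4" --pt "0 0 0 0 0.4" --pt "0 0 -0.8 0 0.4" --pt "0 0 -2.4 0 0.4" --pt "0 0 -4 0 0.2" --pt "0 0 -4.4 0 0" --pt "0 0 -4.4 0 0"

```text
t: 29.02
tcp_pos: [538.1, 197.3, 243.6]
tcp_rot: [[-0.351, 0.936, 0.005], [0.936, 0.351, 0.002], [0.0, 0.005, -1.0]]
wrist_force: [0.7, -0.3, 0.3]
finger_gap: 0.1
grip_force: 0.0
```

```bash
python3 -c "
from h import *
chk(537.6,196.8,13); snap('scene','s7',120,170,310,310); to(459,406.5,158,20.5)"
```

```text
z pct [53.5 61.  69.4 71.1 72.1]
top c [537.9 195.8  70.5] 12
t 29.12 tcp [537.3 196.8 240.4] close ang 20.55 gap -0.1 F [ 0.4  0.2 -0.2] MOVE [8.95 0.01 3.29] twist 0.05
```

View pics/s7.png

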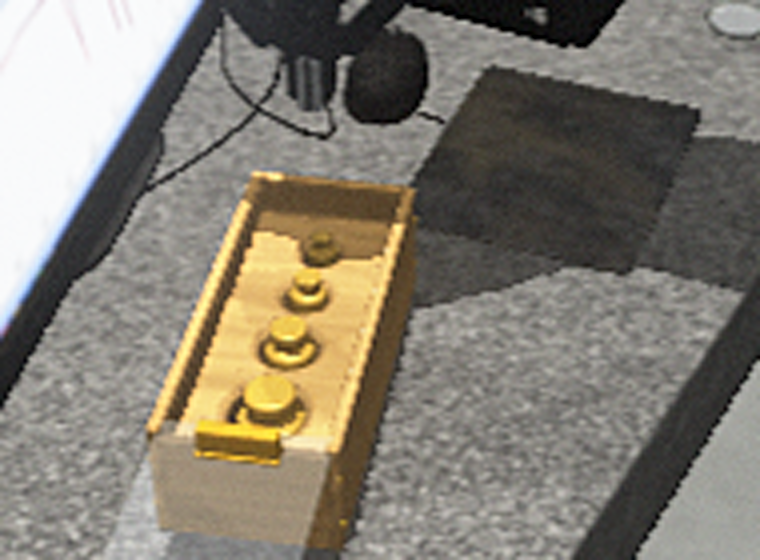

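All four weights are seated in their wells, in order of size, from (320,245) to (270,400). The lid bar is at (238,440). Next I'll move behind the bar with the fingers shut.

>>> arm_command --pt "1.2 0 0 0 0" --pt "2.7 0 0 0 0" --pt "4.2 0 0 0 0" --pt "5.7 0 0 0 0" --pt "7.2 0 0 0 0" --pt "8.5 0 0 0 0" --pt "8.95 0 0 0 0" --pt "8.95 0 0.5 0 0" --pt "8.95 0 1.5 0 0" --pt "8.95 0 2.5 0 0" --pt "8.95 0 3.1 0 0" --pt "8.95 0 3.29 0 0" --pt "8.95 0 3.29 0 0" --pt "8.95 0 3.29 0 0"

```text
t: 30.28
tcp_pos: [458.9, 406.5, 158.4]
tcp_rot: [[-0.351, 0.936, -0.0], [0.936, 0.351, 0.0], [0.0, -0.0, -1.0]]
wrist_force: [-1.3, -0.4, -0.1]
finger_gap: -0.1
grip_force: 0.0
```

```bash
python3 -c "
from h import *
snap('scene','s8',120,170,310,310); to(539.7,191.2,158,20.5)"
```

```text
t 30.33 tcp [459.  406.6 158.9] close ang 20.55 gap 0.3 F [ 0.8 -0.2  0.1] MOVE [-9.2  -0.    0.03] twist 0.05
```

View pics/s8.png

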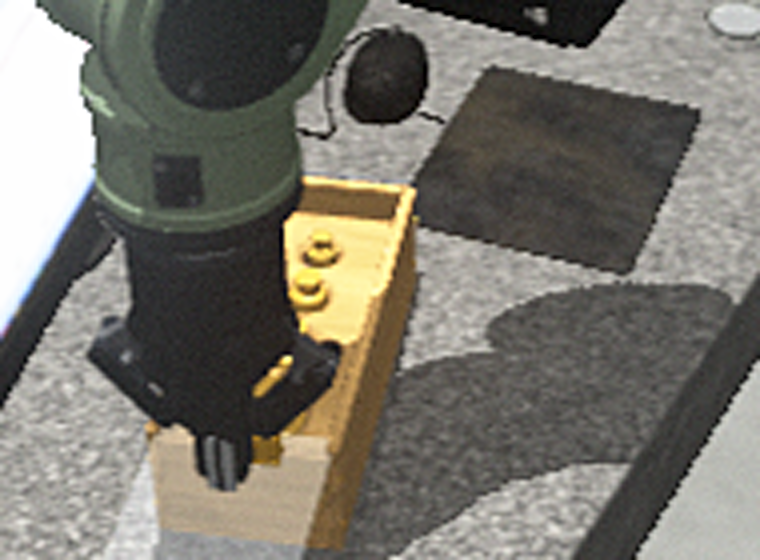

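>>> arm_command --pt "-0.3 0 0 0 0" --pt "-0.6 0 0 0 0" --pt "-1.1 0 0 0 0" --pt "-1.7 0 0 0 0" --pt "-2.3 0 0 0 0" --pt "-2.9 0 0 0 0" --pt "-3.5 0 0 0 0" --pt "-4.1 0 0 0 0" --pt "-4.7 0 0 0 0" --pt "-5.3 0 0 0 0" --pt "-5.9 0 0 0 0" --pt "-6.5 0 0 0 0" --pt "-7.1 0 0 0 0" --pt "-7.6 0 0 0 0" --pt "-8.0 0 0 0 0" --pt "-8.3 0 0 0 0" --pt "-8.5 0 0 0 0" --pt "-8.6 0 0 0 0" --pt "-8.7 0 0 0 0" --pt "-8.7 0 0 0 0"

```text
t: 32.0
tcp_pos: [535.2, 202.8, 158.2]
tcp_rot: [[-0.351, 0.936, -0.0], [0.936, 0.351, -0.0], [-0.0, -0.0, -1.0]]
wrist_force: [0.6, -1.3, 0.3]
finger_gap: -0.0
grip_force: 0.0
```

>>> arm_command --pt "-0.1 0 0 0 0" --pt "-0.2 0 0 0 0" --pt "-0.3 0 0 0 0" --pt "-0.4 0 0 0 0" --pt "-0.4 0 0 0 0"

```text
t: 32.42
tcp_pos: [538.9, 192.9, 158.1]
tcp_rot: [[-0.351, 0.936, 0.0], [0.936, 0.351, -0.0], [-0.0, -0.0, -1.0]]
wrist_force: [0.3, -0.3, -0.3]
finger_gap: 0.2
grip_force: 0.0
```

>>> arm_command --pt "-0.1 0 0 0 0" --pt "-0.2 0 0 0 0" --pt "-0.3 0 0 0 0" --pt "-0.3 0 0 0 0"

```text
t: 32.75
tcp_pos: [540.1, 189.7, 158.2]
tcp_rot: [[-0.354, 0.935, -0.002], [0.935, 0.354, 0.006], [0.006, 0.0, -1.0]]
wrist_force: [-9.0, 19.8, -1.3]
finger_gap: 0.1
grip_force: 11.2
```

```bash
python3 -c "
from h import *
snap('scene','s9',120,170,310,310); to(539.7,191.2,158,20.5)"
```

```text
t 32.8 tcp [540.1 189.7 158.2] close ang 20.72 gap -0.6 F [-9.7 20.3 -2.5] MOVE [0.06 0.01 0.01] twist 0.22
```

View pics/s9.png

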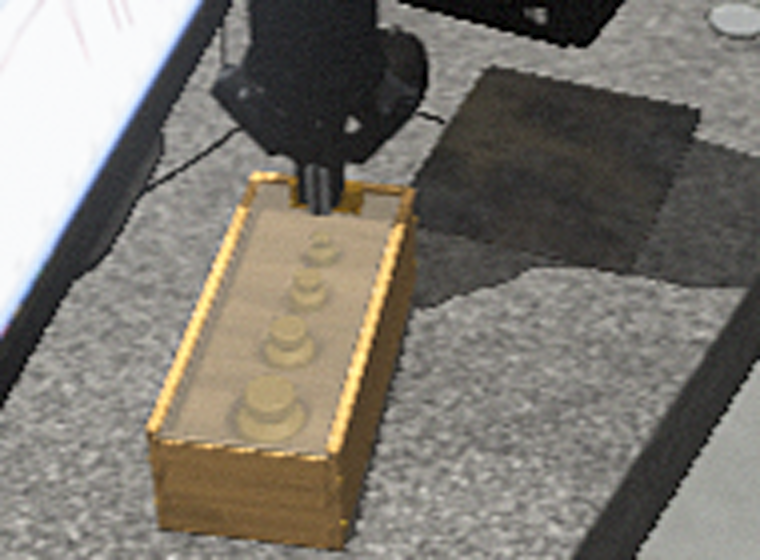

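The lid meets its stop with a 22 N reaction and the fingers sit at the computed shut position. I'll back off, lift clear and check.

>>> arm_command --pt "0.3 0 0 0 0" --pt "0.7 0 0 0 0" --pt "0.7 0 -0.5 0 0" --pt "0.7 0 -2 0 0" --pt "0.7 0 -3.5 0 0" --pt "0.7 0 -5 0 0" --pt "-3 -2 -5 0 0" --pt "-3 -2 -5 0 0" --pt "-3 -2 -5 0 0" --pt "-3 -2 -5 0 0"

```text
t: 33.63
tcp_pos: [520.6, 93.7, 283.3]
tcp_rot: [[-0.346, 0.938, -0.0], [0.938, 0.346, -0.003], [-0.003, -0.001, -1.0]]
wrist_force: [0.3, -0.1, -0.3]
finger_gap: 0.1
grip_force: 0.0
```

```bash
python3 -c "
from h import *
snap('scene','s10',120,110,320,310,3); to(500,100,280)
p,d=ctrl.read_camera('scene'); P=cloud('scene',d)
b=cv2.inRange(cv2.cvtColor(p,cv2.COLOR_BGR2HSV),(15,150,60),(35,255,255))>0
q=P[b&(np.hypot(P[...,0]-545,P[...,1]-178)<30)&(P[...,2]>84)]; print(q.mean(0).round(1),len(q))"
```

```text
t 33.68 tcp [520.9  96.5 283.4] close ang 20.36 gap -0.1 F [ 0.2  2.  -0.5] MOVE [ 0.42 -0.73  0.14] twist 0
[546.2 177.8  91.8] 96
```

View pics/s10.png

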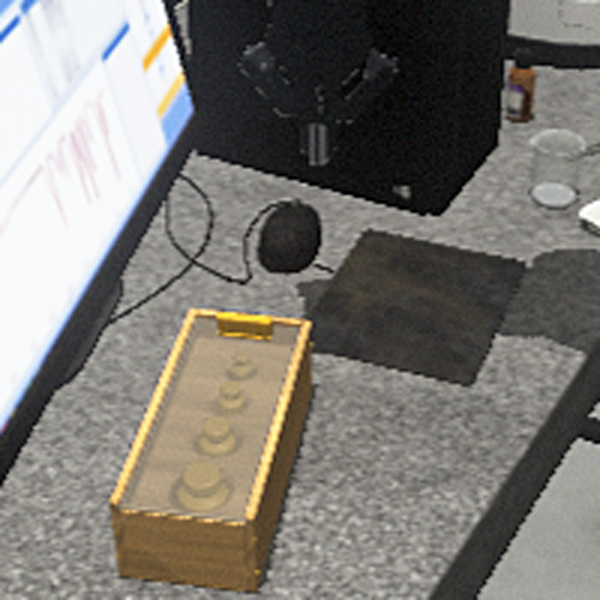

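The lid is shut, with the bar at (245,325) and about 21 mm short of well_50. The weights are seated under it, the beaker at (556,165) has not moved, and the arm is clear.

```bash
python3 -c "
from station import ctrl
print(ctrl.hand_in())"
```

```text
the job is handed in; nothing more can be done
None
```

I handed the job in at about 34 s: all four weights stand in their wells in order of size, the lid is pushed shut to its stop, and the beaker was not touched; the hand-in returned no verdict.

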